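# Sweep the coat buttons into the catch tray

## Task

Clear the sewing table: with your fingertips, sweep the three loose coat buttons lying there along the table through the open side of the low wooden tray, so that all three lie flat and wholly inside it. Push them only, never lift them off the table, and leave the spool, the pincushion, the tape measure and everything else standing where they are.

Things in the scene. Friction and masses are not known exactly. Their poses are not given: they have to be found in the camera images.
- tray: low dark wooden tray fixed to the table; three walls 10 mm thick, 25 mm high. Origin: middle of its 170 (x) by 140 (y) mm inside, at table height. Walls on its own +x, -x and +y sides (inner faces 85, 85 and 70 mm from the origin); the -y side is open over its full width, the mouth 70 mm from the origin, no sill: its grey lining is level with the table. Its place varies and it is turned up to 0.2 rad about z; at zero turn its axes are the world's
- button_a: black round four-hole coat button, 40 mm diameter, 8 mm thick, 11 to 18 g, loose, lying flat on the bare table in front of the tray's open side; origin at the centre of its underside
- button_b: black round four-hole coat button, 40 mm diameter, 8 mm thick, 11 to 18 g, loose, lying flat on the bare table in front of the tray's open side; origin at the centre of its underside
- button_c: black round four-hole coat button, 40 mm diameter, 8 mm thick, 11 to 18 g, loose, lying flat on the bare table in front of the tray's open side; origin at the centre of its underside
- spool: upright thread spool, 32 mm diameter, 52 mm high, loose; leave it. Origin at the centre of its underside. It, the pincushion and the tape measure stand among the buttons, in any order
- pincushion: round pincushion, 50 mm diameter, 34 mm high (pins to 48 mm), loose; leave it. Origin at the centre of its underside
- tape_case: round flat tape-measure case, 48 mm diameter, 18 mm high, loose; leave it. Origin at the centre of its underside
- weight: steel pattern weight with a knob, 68 mm diameter, 42 mm high, loose; leave it. Origin at the centre of its underside
- clapper: wooden pressing block, 60 mm (its x) by 200 mm (its y), 35 mm high, loose; leave it. Origin at the centre of its underside
- thread_cone: tall cone of thread, 72 mm diameter at the foot, 145 mm high, loose; leave it. Origin at the centre of its underside
- pin_jar: jar with a metal cap, 64 mm diameter, 75 mm high, loose; leave it. Origin at the centre of its underside

How it is judged:
By the outcome, as a careful person would: the job done as asked, in the order asked, and still so for the second after the job is handed in, with the robot touching nothing.
It also fails if it takes over 61 s, if anything falls off the work surface, if the arm or the gripper's body presses on something with over 40 N, if the wrist force passes 120 N, or if a joint passes its speed limit or range.

## Robot

A 7-joint arm with a two-finger parallel gripper is mounted at the origin on the work surface. World frame = base frame: x ahead of the robot, y to its left, z up, the work surface at z = 0. Lengths are in m, angles in rad, forces in N, time in s.
With the tool pointing down it reaches from about 0.425 to 0.875 m from the base axis. Payload 4.7 kg.
Tool frame: the origin (TCP) lies midway between the tips of the shut fingers; the grasp point (between the pads) lies 19 mm behind it; z points along the fingers, x is the direction in which the jaws open and shut, and the axes are right-handed (so a half turn about z gives the same grasp; the last joint's range is limited). The gripper opens to 87 mm and grips with 3 to 60 N. Pads are 19 mm wide; open, the fingers measure 117 mm over their backs; the gripper's body (75 mm by 190 mm) begins 51 mm behind the grasp point.
Start: joints at [-1.245, 0.321, -0.07, 1.45, 0.023, 1.371, -0.057], TCP at [0.199, 0.619, 0.223] pointing down, gripper open.
Joint ranges: [-2.86, 2.86], [-0.3, 2.09], [-1.38, 1.24], [0.06, 2.45], [-1.56, 4.7], [0.09, 2.05], [-2.69, 2.69]. Speed limits (rad/s): [2.57, 2.57, 3.14, 3.14, 3.14, 3.14, 3.14].

## Interface

Orientations are given as a rotation vector (axis times angle).
In Python, from bench import get_state, eyes, ticket gives the robot as it stands.
- The arm moves only by the tool carry_out, never from a script. Its argument "motion" is a list of rows, each a list of 2 entries, a list of its own where there are three numbers: the shift along the world's x, y, z in m, then the turn about the world's z in rad. A call has 1 to 20 rows; each row is the pose to reach, as a shift and turn from the pose commanded when the call began; what a row does not reach only later rows make up. A row lasts 1/10 s, in which the tool goes at most 50 mm and 8.59 degrees, less where a joint would pass 70% of its speed; a pose out of reach is approached as far as the arm can. A call with a gripper value outside its range is refused whole. "grip" is the gripper command: -1 is fully open, 1 is shut, values between are in proportion, set as the call begins (left out, the last holds). The fingers move at their own pace and stop on an object; "squeeze" is the grip in N (left out, the last holds). Time passes only in rows, so rows that repeat a pose let the fingers close. It gives the time, the measured TCP pose, the force and the opening at its end, in the units of the state.
- get_state(): the state, without advancing time (a new reading comes with each control period).
- eyes.get_image(name): name is "scene" or "top"; returns a dict with "pixels" (480x640x3 uint8, blue, green, red), "mtx" (3x3 intrinsics, pixels), "dist_coeffs" ([k1, k2, p1, p2, k3] as OpenCV has them; the pictures are not rectified), "extrinsics" (4x4, takes a point from camera to world coordinates). Camera axes: x right, y down, z forward; pixel columns grow to the right and rows downward; lengths in m; the calibration is good to about 2 mm. A picture is of the moment at which its call begins. There is no depth.
- ticket.close_job(): hands the job in, once; it reports no verdict.
The state is a dict: "time": time; "joint_positions": joint angles; "qd": joint speeds; "joint_torque": joint torques, N m; "position": TCP position; "tool_rot": TCP orientation; "ft_force": force on the tool from outside, world axes, zero at the start; "torque": the same for the moment, N m; "grip_width": opening from 0.0 (shut) to 1.0 (fully open).
Only numpy, scipy, OpenCV 4.12 (cv2) and the standard library are available. Lean on these libraries where they do the work, as an engineer would, in place of code of your own. Each camera call takes 0.05 s, during which the arm holds its last target. There are 200 camera calls.

## Working session

There is one attempt and no reset: what is moved stays moved. The work goes in short steps, Python scripts to look and compute and a tool call to move; the robot and the scene stay as the last step left them, time stands still between calls to the robot, and variables do not carry over. Pictures are saved under pics/ and viewed, about 8 in all and at most 12, crops included, and the job is handed in when it is done.

Besides the shell and the picture viewer there is one more tool, called after "Emit:" as a command line: name --argument value ..., lists and objects as JSON in quotes. carry_out: Moves the arm, as the interface text tells. Its arguments: {"type":"object","properties":{"motion":{"type":"array","items":{"type":"array"}},"grip":{"type":"number"},"squeeze":{"type":"number"}},"required":["motion"]}

```bash
mkdir -p pics; ls
cat > h.py <<'E'
import numpy as np, cv2
from bench import get_state, eyes, ticket
def ray(im,uv,z):
    K,d,T=np.array(im["mtx"]),np.array(im["dist_coeffs"]),np.array(im["extrinsics"])
    p=cv2.undistortPoints(np.array(uv,float).reshape(-1,1,2),K,d).reshape(-1,2)
    r=np.c_[p,np.ones(len(p))]@T[:3,:3].T; o=T[:3,3]
    return o+r*((z-o[2])/r[:,2])[:,None]
def proj(im,P):
    K,d,T=np.array(im["mtx"]),np.array(im["dist_coeffs"]),np.linalg.inv(np.array(im["extrinsics"]))
    return cv2.projectPoints(np.array(P,float).reshape(-1,3),cv2.Rodrigues(T[:3,:3])[0],T[:3,3],K,d)[0].reshape(-1,2)
E
python3 - <<'E'
from h import *
for n in("top","scene"):
    im=eyes.get_image(n); cv2.imwrite(f"pics/{n}0.png",im["pixels"]); print(n,np.round(im["extrinsics"],3).tolist(),np.round(im["mtx"],0).tolist())
s=get_state();print(s["time"],s["position"],s["tool_rot"],s["grip_width"])
E
```

```text
pics
top [[0.009, -0.991, 0.132, 0.417], [-1.0, -0.008, 0.004, 0.007], [-0.002, -0.132, -0.991, 1.284], [0.0, 0.0, 0.0, 1.0]] [[613.0, 0.0, 308.0], [0.0, 613.0, 236.0], [0.0, 0.0, 1.0]]
scene [[0.446, 0.54, -0.714, 1.325], [0.895, -0.249, 0.371, -0.378], [0.023, -0.804, -0.594, 0.686], [0.0, 0.0, 0.0, 1.0]] [[446.0, 0.0, 314.0], [0.0, 446.0, 246.0], [0.0, 0.0, 1.0]]
0.1 [0.19927929 0.61816809 0.22157106] [ 2.53850904e+00  1.84898094e+00 -2.12099924e-03] 0.9983362831441711
```

View pics/top0.png

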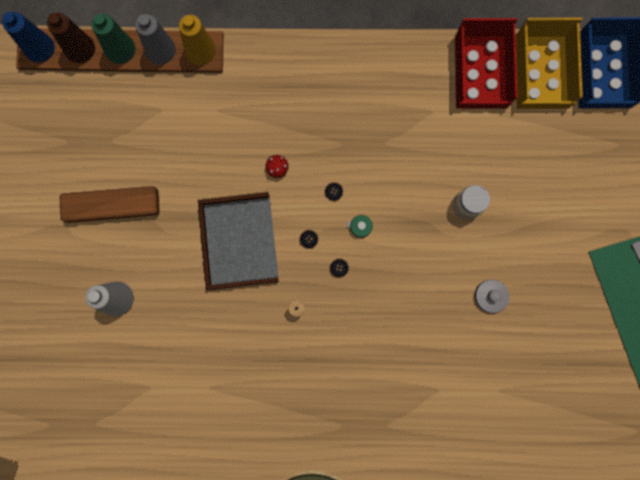

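View pics/scene0.png

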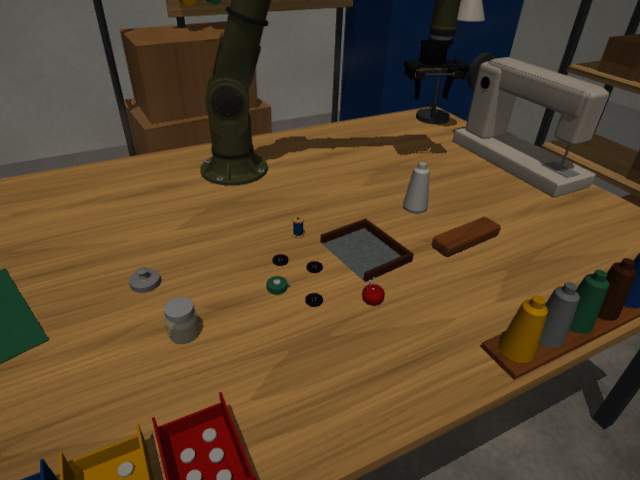

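Top view: tray at (238,241) with its mouth to the right (world -y). Buttons are at (334,191), (309,239) and (339,268). The pincushion is at (277,166), the tape at (361,226) and the spool at (296,310).

```bash
cat > m.py <<'E'
from h import *
def blob(mask,lo,hi,box):
    m=np.zeros_like(mask); x0,y0,x1,y1=box; m[y0:y1,x0:x1]=mask[y0:y1,x0:x1]
    n,l,s,c=cv2.connectedComponentsWithStats(m); return [(c[i],s[i,4],l==i) for i in range(1,n) if lo<s[i,4]<hi]
def measure(tag):
    im=eyes.get_image("top"); px=im["pixels"]; cv2.imwrite(f"pics/{tag}.png",px)
    hsv=cv2.cvtColor(px,cv2.COLOR_BGR2HSV); h,s,v=cv2.split(hsv)
    box=(190,140,420,330)
    R=lambda uv,z:np.round(ray(im,uv,z)[0],4)[:2]
    for c,a,_ in blob(((v<55)&(s<140)).astype(np.uint8),100,600,box): print("button",c.round(1),a,R(c,.006))
    for c,a,_ in blob(((h>60)&(h<95)&(s>100)).astype(np.uint8),100,1200,box): print("tape",c.round(1),a,R(c,.016))
    for c,a,_ in blob((((h<6)|(h>174))&(s>180)&(v>90)).astype(np.uint8),100,1200,box): print("pincushion",c.round(1),a,R(c,.018))
    g=cv2.morphologyEx(((s<60)&(v>55)&(v<190)).astype(np.uint8),cv2.MORPH_CLOSE,np.ones((5,5)))
    for c,a,mk in blob(g,2000,9000,box):
        r=cv2.minAreaRect(ray(im,np.argwhere(mk)[:,::-1],0)[:,:2].astype(np.float32)); print("lining",c.round(1),a,r,cv2.boxPoints(r).round(4).tolist())
    return im
E
python3 - <<'E'
from m import *
im=measure("t1")
print("spool top",ray(im,[[296,309]],.052))
c=cv2.resize(im["pixels"][150:330,190:400],None,fx=3.7,fy=3.3,interpolation=cv2.INTER_CUBIC);c=cv2.resize(im["pixels"][150:330,190:400],None,fx=3.3,fy=3.3,interpolation=cv2.INTER_CUBIC);cv2.imwrite("pics/c1.png",c)
E
```

```text
button [333.5 191.4] 198 [ 0.6821 -0.0424]
button [232.9 201.9] 174 [0.6576 0.1703]
button [308.4 239. ] 207 [0.5799 0.0099]
button [338.7 267.9] 204 [ 0.5196 -0.0538]
tape [360.5 226.2] 233 [ 0.6065 -0.0987]
pincushion [276.5 164.4] 231 [0.7366 0.0786]
lining [240.3 241.8] 5230 ((0.5755788683891296, 0.15379300713539124), (0.16911862790584564, 0.14064660668373108), 7.085997581481934) [[0.4830000102519989, 0.21310000121593475], [0.5002999901771545, 0.07360000163316727], [0.6682000160217285, 0.09440000355243683], [0.6507999897003174, 0.23399999737739563]]
spool top [[0.43323113 0.033292   0.052     ]]
```

View pics/c1.png

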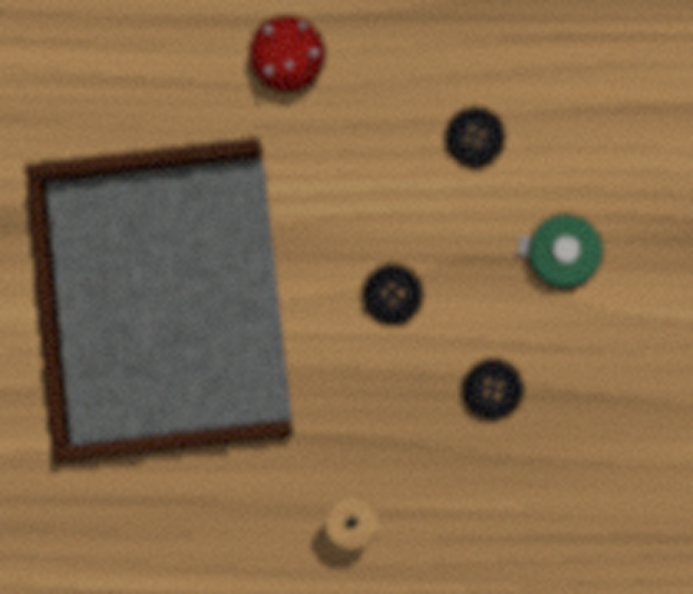

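Emit:
carry_out --motion '[[[0.05, -0.08, 0], -0.15], [[0.1, -0.16, 0], -0.3], [[0.14, -0.24, 0], -0.45], [[0.19, -0.32, 0], -0.6], [[0.24, -0.4, 0], -0.75], [[0.28, -0.48, 0], -0.9], [[0.33, -0.56, 0], -1.05], [[0.383, -0.649, 0], -1.21], [[0.383, -0.649, 0], -1.21], [[0.383, -0.649, 0], -1.21], [[0.383, -0.649, 0], -1.21], [[0.383, -0.649, 0], -1.21], [[0.383, -0.649, 0], -1.21], [[0.383, -0.649, 0], -1.21], [[0.383, -0.649, 0], -1.21], [[0.383, -0.649, 0], -1.21], [[0.383, -0.649, 0], -1.21], [[0.383, -0.649, 0], -1.21], [[0.383, -0.649, 0], -1.21], [[0.383, -0.649, 0], -1.21]]' --grip 0.45

```text
time: 2.15
position: [0.5821, -0.0285, 0.2227]
tool_rot: [-3.14, -0.081, -0.0]
ft_force: [-0.1, 0.3, -0.0]
grip_width: 0.273
```

Emit:
carry_out --motion '[[[0, 0, -0.05], 0], [[0, 0, -0.1], 0], [[0, 0, -0.15], 0], [[0, 0, -0.19], 0], [[0, 0, -0.2], 0], [[0, 0, -0.2], 0], [[0, 0, -0.2], 0], [[0, 0, -0.2], 0]]'

```text
time: 2.95
position: [0.5846, -0.0302, 0.0253]
tool_rot: [-3.14, -0.077, -0.007]
ft_force: [-0.4, -0.2, 1.1]
grip_width: 0.276
```

Run:
```python
from m import *
s=get_state();print(s["position"],s["ft_force"],s["grip_width"])
im=eyes.get_image("scene");cv2.imwrite("pics/s2.png",cv2.resize(im["pixels"][180:340,220:430],None,fx=3.5,fy=3.5,interpolation=cv2.INTER_CUBIC))
```

```text
[ 0.5846199  -0.03021911  0.02528118] [-0.37349993 -0.24272139  1.06956321] 0.27579173638843113
```

View pics/s2.png

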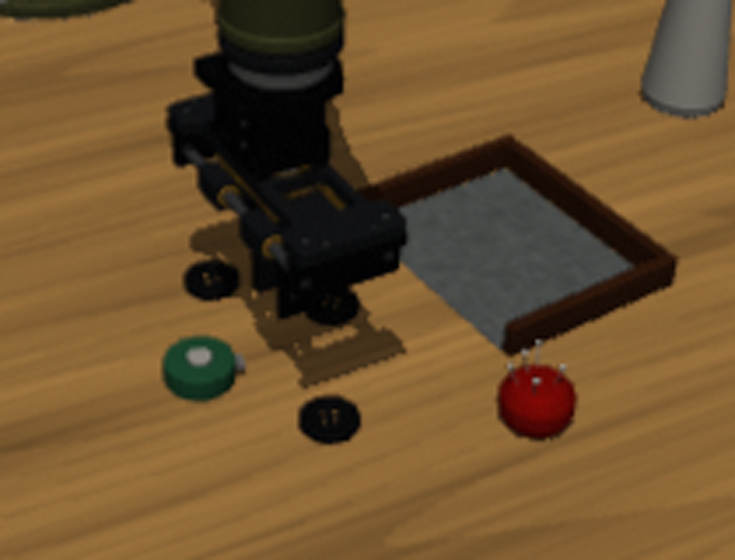

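Scene view: the fingers hang between the tape and button B and clear both. I'll lower to just above the table.

Emit:
carry_out --motion '[[[0, 0, -0.008], 0], [[0, 0, -0.014], 0], [[0, 0, -0.018], 0], [[0, 0, -0.018], 0], [[0, 0, -0.018], 0], [[0, 0, -0.018], 0]]'

```text
time: 3.6
position: [0.5825, -0.0304, 0.0046]
tool_rot: [3.141, 0.077, 0.0]
ft_force: [-0.3, -0.0, 0.4]
grip_width: 0.276
```

Emit:
carry_out --motion '[[[-0.0005, 0.01, -0.001], 0], [[-0.001, 0.02, -0.001], 0], [[-0.0015, 0.03, -0.001], 0], [[-0.002, 0.04, -0.001], 0], [[-0.0025, 0.05, -0.001], 0], [[-0.003, 0.06, -0.001], 0], [[-0.0035, 0.07, -0.001], 0], [[-0.004, 0.08, -0.001], 0], [[-0.0045, 0.09, -0.001], 0], [[-0.005, 0.1, -0.001], 0], [[-0.0055, 0.11, -0.001], 0], [[-0.006, 0.12, -0.001], 0], [[-0.0065, 0.13, -0.001], 0], [[-0.007, 0.14, -0.001], 0], [[-0.0075, 0.15, -0.001], 0], [[-0.008, 0.16, -0.001], 0], [[-0.0085, 0.17, -0.001], 0], [[-0.009, 0.18, -0.001], 0], [[-0.0095, 0.188, -0.001], 0], [[-0.0095, 0.192, -0.001], 0]]'

```text
time: 5.6
position: [0.5727, 0.163, 0.0035]
tool_rot: [-3.14, -0.079, 0.0]
ft_force: [-0.1, -0.3, -0.1]
grip_width: 0.275
```

Emit:
carry_out --motion '[[[0, -0.015, 0], 0], [[0, -0.025, 0.02], 0], [[0, -0.03, 0.07], 0], [[-0.005, -0.07, 0.09], 0], [[-0.015, -0.11, 0.09], -0.05], [[-0.03, -0.16, 0.09], -0.1], [[-0.04, -0.2, 0.09], -0.159], [[-0.05, -0.24, 0.09], -0.159], [[-0.057, -0.257, 0.09], -0.159], [[-0.057, -0.257, 0.09], -0.159], [[-0.057, -0.257, 0.06], -0.159], [[-0.057, -0.257, 0.03], -0.159], [[-0.057, -0.257, 0.025], -0.159], [[-0.057, -0.257, 0.025], -0.159], [[-0.057, -0.257, 0.025], -0.159]]'

```text
time: 7.1
position: [0.5169, -0.0954, 0.0297]
tool_rot: [3.137, -0.172, 0.003]
ft_force: [0.3, 0.1, 0.1]
grip_width: 0.275
```

Run:
```python
from m import *
im=measure("t3")
cv2.imwrite("pics/c3.png",cv2.resize(im["pixels"][150:330,190:400],None,fx=3.3,fy=3.3,interpolation=cv2.INTER_CUBIC))
```

```text
button [333.5 191.4] 178 [ 0.682  -0.0424]
button [233.2 201.7] 155 [0.6582 0.1697]
button [223.1 243.3] 228 [0.5693 0.1887]
button [393.7 306.8] 162 [ 0.4404 -0.1673]
pincushion [276.7 165. ] 256 [0.7354 0.0781]
lining [241.  241.6] 5015 ((0.5754289627075195, 0.15402951836585999), (0.1690560281276703, 0.1408078670501709), 7.212408542633057) [[0.482699990272522, 0.21330000460147858], [0.5004000067710876, 0.07360000163316727], [0.6680999994277954, 0.09480000287294388], [0.6503999829292297, 0.2345000058412552]]
```

View pics/c3.png

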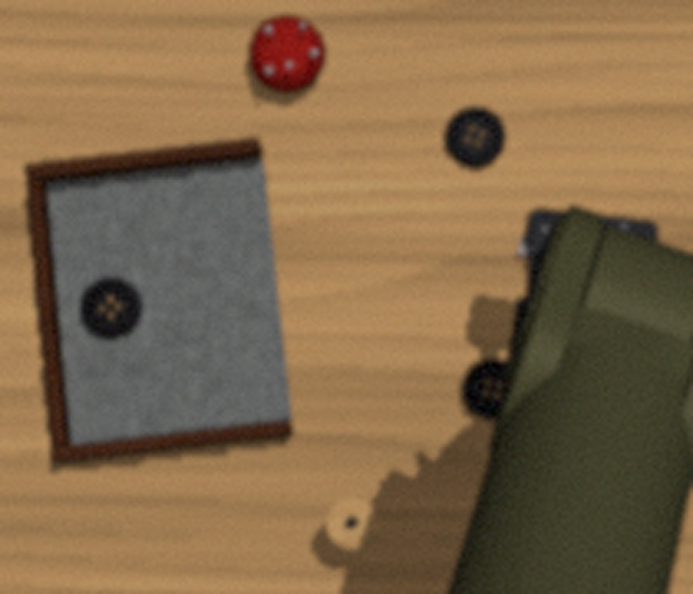

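Button B now lies in the tray at (111,308), exactly where planned. C sits untouched at (490,390), ahead of the fingers. Next I push C.

Emit:
carry_out --motion '[[[0, 0, -0.015], 0], [[0, 0, -0.025], 0], [[0, 0, -0.025], 0], [[0, 0, -0.025], 0], [[0.0015, 0.014, -0.025], 0], [[0.003, 0.028, -0.025], 0], [[0.0045, 0.042, -0.025], 0], [[0.006, 0.056, -0.025], 0], [[0.0075, 0.07, -0.025], 0], [[0.009, 0.084, -0.025], 0], [[0.0105, 0.098, -0.025], 0], [[0.012, 0.112, -0.025], 0], [[0.0135, 0.126, -0.025], 0], [[0.015, 0.14, -0.025], 0], [[0.0165, 0.154, -0.025], 0], [[0.018, 0.168, -0.025], 0], [[0.0195, 0.182, -0.025], 0], [[0.021, 0.195, -0.025], 0], [[0.0225, 0.207, -0.025], 0], [[0.023, 0.212, -0.025], 0]]'

```text
time: 9.15
position: [0.5391, 0.1185, 0.0036]
tool_rot: [-3.137, 0.17, -0.0]
ft_force: [0.4, -0.7, -0.0]
grip_width: 0.274
```

Emit:
carry_out --motion '[[[-0.002, -0.015, 0], 0], [[-0.003, -0.025, 0.02], 0], [[-0.003, -0.03, 0.07], 0], [[0.02, -0.06, 0.09], 0.1], [[0.05, -0.09, 0.09], 0.2], [[0.08, -0.12, 0.09], 0.3], [[0.11, -0.15, 0.09], 0.4], [[0.14, -0.18, 0.09], 0.435], [[0.156, -0.198, 0.09], 0.435], [[0.156, -0.198, 0.09], 0.435], [[0.156, -0.198, 0.09], 0.435], [[0.156, -0.198, 0.06], 0.435], [[0.156, -0.198, 0.03], 0.435], [[0.156, -0.198, 0.025], 0.435], [[0.156, -0.198, 0.025], 0.435], [[0.156, -0.198, 0.025], 0.435]]'

```text
time: 10.75
position: [0.6957, -0.081, 0.0303]
tool_rot: [3.1, 0.509, 0.003]
ft_force: [0.6, 0.1, 0.3]
grip_width: 0.273
```

Run:
```python
from m import *
im=measure("t4")
cv2.imwrite("pics/c4.png",cv2.resize(im["pixels"][150:330,190:400],None,fx=3.3,fy=3.3,interpolation=cv2.INTER_CUBIC))
```

```text
button [233.6 201.4] 136 [0.6588 0.1687]
button [223.1 243.3] 220 [0.5694 0.1886]
button [244.  257.5] 219 [0.5397 0.1441]
pincushion [276.6 165.2] 256 [0.7349 0.0785]
lining [240.9 240.6] 4790 ((0.5754402875900269, 0.1538357436656952), (0.16974979639053345, 0.14088036119937897), 7.212969779968262) [[0.48240000009536743, 0.21310000121593475], [0.5001000165939331, 0.07329999655485153], [0.6685000061988831, 0.09459999948740005], [0.6507999897003174, 0.23440000414848328]]
```

View pics/c4.png

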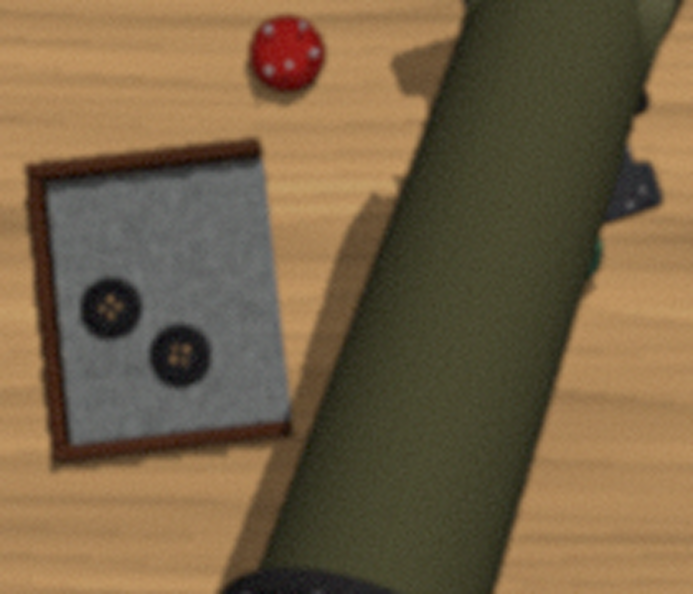

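B and C lie inside the tray at (111,308) and (180,355), and the pincushion hasn't moved. The arm is placed behind A, so I push A next.

Emit:
carry_out --motion '[[[0, 0, -0.015], 0], [[0, 0, -0.025], 0], [[0, 0, -0.025], 0], [[0, 0, -0.025], 0], [[-0.0047, 0.014, -0.025], 0], [[-0.0095, 0.028, -0.025], 0], [[-0.0142, 0.042, -0.025], 0], [[-0.019, 0.056, -0.025], 0], [[-0.0237, 0.07, -0.025], 0], [[-0.0284, 0.084, -0.025], 0], [[-0.0332, 0.098, -0.025], 0], [[-0.038, 0.112, -0.025], 0], [[-0.0427, 0.126, -0.025], 0], [[-0.0474, 0.14, -0.025], 0], [[-0.0522, 0.154, -0.025], 0], [[-0.057, 0.168, -0.025], 0], [[-0.0617, 0.182, -0.025], 0], [[-0.066, 0.195, -0.025], 0], [[-0.07, 0.206, -0.025], 0], [[-0.071, 0.209, -0.025], 0]]'

```text
time: 12.8
position: [0.6232, 0.13, 0.0034]
tool_rot: [-3.099, -0.512, 0.001]
ft_force: [0.3, 0.7, 0.2]
grip_width: 0.27
```

Emit:
carry_out --motion '[[[0.004, -0.015, 0], 0], [[0.007, -0.025, 0.02], 0], [[0.007, -0.03, 0.07], 0], [[0.007, -0.03, 0.12], 0], [[0.007, -0.05, 0.17], 0], [[0.007, -0.1, 0.2], 0], [[0.007, -0.15, 0.2], 0], [[0.007, -0.2, 0.2], 0], [[-0.02, -0.25, 0.2], 0], [[-0.05, -0.3, 0.2], 0], [[-0.08, -0.35, 0.2], 0], [[-0.11, -0.4, 0.2], 0], [[-0.14, -0.45, 0.2], 0], [[-0.14, -0.45, 0.2], 0], [[-0.14, -0.45, 0.2], 0], [[-0.14, -0.45, 0.2], 0], [[-0.14, -0.45, 0.2], 0]]'

```text
time: 14.5
position: [0.4839, -0.3225, 0.2035]
tool_rot: [-3.1, -0.507, -0.0]
ft_force: [0.0, -0.3, 0.6]
grip_width: 0.273
```

Run:
```python
from m import *
im=measure("t5"); print(get_state()["time"])
cv2.imwrite("pics/c5.png",cv2.resize(im["pixels"][140:340,80:400],None,fx=2.4,fy=2.4,interpolation=cv2.INTER_CUBIC))
a=cv2.imread("pics/top0.png");d=cv2.absdiff(a,im["pixels"]).max(2)>40
n,l,s,c=cv2.connectedComponentsWithStats(d.astype(np.uint8)); print([(c[i].round().tolist(),int(s[i,4])) for i in range(1,n) if s[i,4]>12])
```

```text
button [233.2 201.8] 148 [0.658  0.1698]
button [240.2 223. ] 223 [0.6128 0.1539]
button [223.2 243.2] 229 [0.5695 0.1884]
button [244.1 257.5] 224 [0.5398 0.144 ]
tape [360.6 226.3] 228 [ 0.6064 -0.0988]
pincushion [276.7 165. ] 251 [0.7354 0.0782]
lining [240.9 241.6] 4514 ((0.5756022334098816, 0.1540108621120453), (0.1693894863128662, 0.14073358476161957), 7.209937572479248) [[0.482699990272522, 0.21320000290870667], [0.5004000067710876, 0.07360000163316727], [0.6685000061988831, 0.09480000287294388], [0.6507999897003174, 0.2345000058412552]]
14.55
[([333.0, 191.0], 317), ([523.0, 350.0], 27328), ([240.0, 223.0], 245), ([308.0, 239.0], 322), ([223.0, 243.0], 244), ([637.0, 251.0], 43), ([244.0, 258.0], 251), ([338.0, 268.0], 327), ([630.0, 278.0], 114), ([394.0, 383.0], 10129), ([615.0, 301.0], 20), ([8.0, 469.0], 351)]
```

View pics/c5.png

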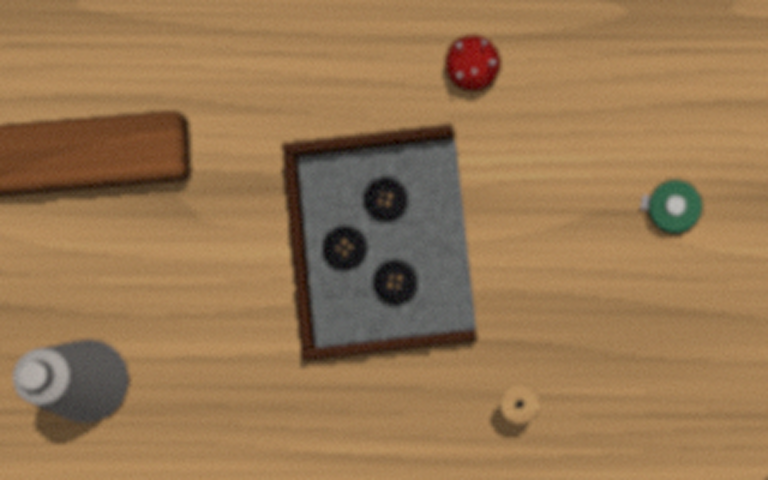

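All three buttons lie flat and well inside the tray, at (386,199), (344,248) and (395,283). Nothing else has moved, and the arm is clear.

```bash
python3 -c "
from bench import ticket; print(ticket.close_job())"
```

```text
the job is handed in; nothing more can be done
None
```

All three buttons are inside the tray, and the job was handed in at about 14.6 s. I set the fingers about 24 mm apart as a cradle and pushed each button along the table through the tray's open side, one push each.

- **Buttons:** in the last top picture they lie flat with their centres at (0.613, 0.154), (0.570, 0.188) and (0.540, 0.144). Each is clear of the walls, and about 45 mm or more inside the mouth edge to edge.
- **Other objects:** the pincushion and tape measure measured within about 1.5 mm of where they started. The before/after image difference showed no change at the spool, clapper or thread cone. The weight and pin jar could not be compared that way because the parked arm and its shadow covered that side of the picture. The fingers never worked near them; the arm was raised to about 0.2 m before it moved to that side.
- **Forces:** readings at the end of each move never exceeded about 1.1 N.
- **False reading:** my colour mask kept reporting a fourth "button" at pixel (233, 202). That is the dark shadow along a tray wall, not an object. No other check failed or disagreed.

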